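# Hold a sprayed test plate in the corner of the film gauge

### The job

Pull the top drawer of the grey panel cabinet wide open and lift out the brown sprayed test plate. Lay it flat on the film-gauge stage with its long side along the two side blocks, push it home into the corner so that it sits square, with its short end against the end stop and its long side against the side stop, and keep it pressed there: the program finishes while still holding it firmly against both stops, so that I can take the reading. Leave everything else on the bench where it is.

Things in the scene. Friction and masses are not known exactly. Their poses are not given: they have to be found in the camera images.
- plate: brown sprayed test plate, stiff, 70 mm (its x) by 130 mm (its y) by 10 mm thick (its z), 40 to 70 g; origin at the centre of its underside. It lies flat in the top drawer, long side across the slide (within 0.1 rad), its middle 0 to 16 mm nearer the front than the drawer's; 25 mm or more is free in front of and behind it, about 6 to 20 mm at its short ends
- panel_cabinet: grey steel panel cabinet, fixed, 180 mm deep (its x), 180 mm wide (its y), 102 mm high, with two shallow drawers one over the other; origin under its centre on the bench; the front looks along its -x and the drawers slide out along its -x. A tall carton (fixed, about 0.25 m high, tools in it sticking up to about 0.35 m) stands close to its -y side, towards the robot
- top_drawer (a joint): how far the top drawer is out (m): 0 shut, 0.155 at its end stop, under 0.005 at the start; 1 to 3 N of friction, stays where left. Inside it is 160 mm along the slide, 158 mm wide, 27 mm deep; floor 62 mm, rim 89 mm over the bench. Fully out, the plate's rear edge is 30 mm or more clear of the cabinet's front, so it can be taken across its 70 mm from above
- top_handle (a point): middle of the top drawer's bar handle: round bar of 11 mm diameter and 100 mm long along its y, 80 mm over the bench, its centre line 35 mm in front of the drawer's front panel (29 mm free gap behind the bar); the point's -x is the direction of pulling. The bottom drawer has the same handle 44 mm lower
- gauge_stage: film-thickness gauge stage, fixed: flat bright steel base, top 16 mm over the bench, from -80 to +100 mm in its x and -57 to +61 mm in its y, with black steel stops at its +x and +y sides, 12 mm high over the base. Behind the end stop (x 80 to 100 mm) a post with a parked probe and a readout reaches 132 mm over the bench. Origin on the bench under the seat
- seat (a point): on top of the stage's base (16 mm over the bench): where the centre of the plate's underside lies when the plate is home in the corner, its long side along the stage's x. Axes as gauge_stage
- end_stop: black steel block that takes the plate's short end: flat face at x = +65 mm from the seat, looking along -x, 60 mm long in y and centred on the seat; 12 mm high; origin and axes as the seat
- side_stop: two black steel blocks that take the plate's long side: flat faces at y = +35 mm from the seat, looking along -y, from x = -65 to -35 mm and +35 to +65 mm; 12 mm high; origin and axes as the seat. Stops and base are ground steel, smooth and slippery (friction about 0.25). The 70 mm between them is open down to the base, room for a finger
- test_panels: stack of three thin sprayed test panels (dark blue on top), 77 x 107 x 9 mm, lying on top of the cabinet; origin under its centre; not to be disturbed
- mixing_cup_1: clear mixing cup with pink paint, 75 mm across, 86 mm high; origin under its centre; not to be disturbed
- tape_roll_0: roll of yellow masking tape lying flat, 106 mm across, 24 mm high; origin under its centre; not to be disturbed

How it is judged:
By the outcome, as a careful person would: the job done as asked, in the order asked, and still so for the second after the job is handed in, while the arm keeps its last pose, push and grip.
It also fails if it takes over 67 s, if anything falls off the work surface, if the arm or the gripper's body presses on something with over 40 N, if the wrist force passes 120 N, or if a joint passes its speed limit or range.

### The arm

A 7-joint arm with a two-finger parallel gripper is mounted at the origin on the work surface; the furniture and walls round the work are solid. World frame = base frame: x ahead of the robot, y to its left, z up, the work surface at z = 0. Lengths are in m, angles in degrees, forces in N, time in s.
With the tool pointing down it reaches from about 0.4 to 0.925 m from the base axis. Payload 4.1 kg.
Tool frame: the origin (TCP) lies at the centre of the arm's flange, where the gripper is bolted on; the fingertips stand 173 mm ahead of it and the grasp point (between the pads) lies 155 mm ahead of it; z points along the fingers, y is the direction in which the jaws open and shut (so a half turn about z gives the same grasp; the last joint's range is limited). The gripper opens to 85 mm and grips with 20 to 120 N. Pads are 22 mm wide; open, the fingers measure 114 mm over their backs; the gripper's body (76 mm by 85 mm) begins 54 mm behind the grasp point. The pads swing forward as they close: fully open they stand 13 mm farther back than shut.
Start: joints at [-71.333, 22.827, 2.584, 88.041, -1.071, 69.15, -2.905], TCP at [0.268, 0.592, 0.405] pointing down, gripper open.
Joint ranges: [-161.44, 161.44], [-28.35, 127.94], [-78.24, 83.42], [0, 140.83], [-78.03, 258.03], [13.02, 114.36], [-168.23, 168.23]. Speed limits (degrees/s): [147.25, 147.25, 180, 180, 180, 180, 180].

### API

Orientations are given as a 3x3 rotation matrix whose columns are the frame's x, y, z axes.
In Python, from cell import ctrl, vision gives the robot as it stands.
- The arm moves only by the shell command python3 -m jog 'ROWS' [FORCE]. ROWS is JSON, a list of rows, each a list of 5 numbers: the shift along the tool's x, y, z in mm, then the turn about the tool's z in rad, then the finger opening in mm, from 0 to 85.4. A call has 1 to 20 rows; each row shifts and turns the commanded pose from where the row before left it, along the tool's axes as they then stand; what a row does not reach is not made up. A row lasts 1/12 s, in which the tool goes at most 41.7 mm and 7.16 degrees, less where a joint would pass 70% of its speed; a pose out of reach is approached as far as the arm can. A call with a gripper value outside its range is refused whole. The fingers move at their own pace and stop on an object; FORCE is the grip in N (left out, the last holds). Time passes only in rows, so rows that do not move let the fingers close. It gives the time, the measured TCP pose, the force and the opening at its end, in the units of the state.
- ctrl.observe(): the state, without advancing time (a new reading comes with each control period).
- vision.snapshot(name): name is "scene" or "top"; returns a dict with "image" (480x640x3 uint8, blue, green, red), "K" (3x3 intrinsics, pixels), "cam_to_world" (4x4, takes a point from camera to world coordinates). Camera axes: x right, y up, looking along -z (the intrinsics and any distortion apply to the point x, -y, -z); pixel columns grow to the right and rows downward; lengths in m; the calibration is good to about 2 mm. A picture is of the moment at which its call begins. There is no depth.
- ctrl.finish_job(): hands the job in, once; it reports no verdict.
The state is a dict: "time": time; "joints": joint angles; "joint_velocities": joint speeds; "effort": joint torques, N m; "tcp_pos": TCP position; "orientation": TCP orientation; "force": force on the tool from outside, world axes, zero at the start; "ft_torque": the same for the moment, N m; "gripper_width": finger opening in m.
Only numpy, scipy, OpenCV 4.12 (cv2) and the standard library are available. Lean on these libraries where they do the work, as an engineer would, in place of code of your own. Each camera call takes 0.05 s, during which the arm holds its last target. There are 200 camera calls.

## Working session

There is one attempt and no reset: what is moved stays moved. The work goes in short steps, Python scripts to look and compute and a shell command to move; the robot and the scene stay as the last step left them, time stands still between calls to the robot, and variables do not carry over. Pictures are saved under pics/ and viewed, about 8 in all and at most 12, crops included, and the job is handed in when it is done.

```bash
ls; mkdir -p pics
cat > h.py <<'E'
import numpy as np, cv2
from cell import ctrl, vision
def snap(n, f):
    s=vision.snapshot(n); cv2.imwrite('pics/'+f, s['image']); np.savez('pics/'+f[:-4], K=s['K'], T=s['cam_to_world']); 
    print({k:(v if k!='image' else v.shape) for k,v in s.items() if k!='image'}); return s
def w2p(f,P):
    d=np.load('pics/'+f+'.npz'); K,T=d['K'],d['T']; P=np.atleast_2d(P)
    c=(P-T[:3,3])@T[:3,:3]; q=np.c_[c[:,0],-c[:,1],-c[:,2]]@K.T
    return q[:,:2]/q[:,2:]
def p2w(f,uv,z):
    d=np.load('pics/'+f+'.npz'); K,T=d['K'],d['T']; uv=np.atleast_2d(uv).astype(float)
    r=np.c_[uv,np.ones(len(uv))]@np.linalg.inv(K).T; r=(r*[1,-1,-1])@T[:3,:3].T
    o=T[:3,3]; z=np.broadcast_to(z,len(uv)); return o+r*((z-o[2])/r[:,2])[:,None]
def st():
    o=ctrl.observe(); print(o['time'],np.round(o['tcp_pos'],4),'F',np.round(o['force'],1),'w',round(o['gripper_width'],4)); print(np.round(o['orientation'],3).tolist(), np.round(o['joints'],1))
    return o
E
python3 - <<'E'
from h import *
snap('scene','s0.png'); snap('top','t0.png'); st()
E
```

```text
pics
{'K': array([[615.07199221,   0.        , 319.04247863],
       [  0.        , 615.07199221, 235.49439082],
       [  0.        ,   0.        ,   1.        ]]), 'cam_to_world': array([[-0.56914815,  0.41396116, -0.71042701, -0.52093996],
       [-0.82188832, -0.31150887,  0.47692956,  0.71982359],
       [-0.023874  ,  0.85533524,  0.51752454,  0.80513002],
       [ 0.        ,  0.        ,  0.        ,  1.        ]])}
{'K': array([[461.58154173,   0.        , 322.09898426],
       [  0.        , 461.58154173, 242.82011106],
       [  0.        ,   0.        ,   1.        ]]), 'cam_to_world': array([[ 1.25156969e-02,  9.77955305e-01, -2.08438911e-01,
         3.03611749e-01],
       [-9.99921634e-01,  1.21804504e-02, -2.89187852e-03,
         4.89649657e-02],
       [-2.89248133e-04,  2.08458770e-01,  9.78031113e-01,
         9.24253429e-01],
       [ 0.00000000e+00,  0.00000000e+00,  0.00000000e+00,
         1.00000000e+00]])}
0.1 [0.2678 0.592  0.4038] F [-0.   0.5 -0.6] w 0.0854
[[-0.911, 0.412, -0.001], [0.412, 0.911, -0.002], [-0.0, -0.002, -1.0]] [-71.3  22.9   2.6  88.1  -1.1  69.2  -2.9]
```

View pics/s0.png

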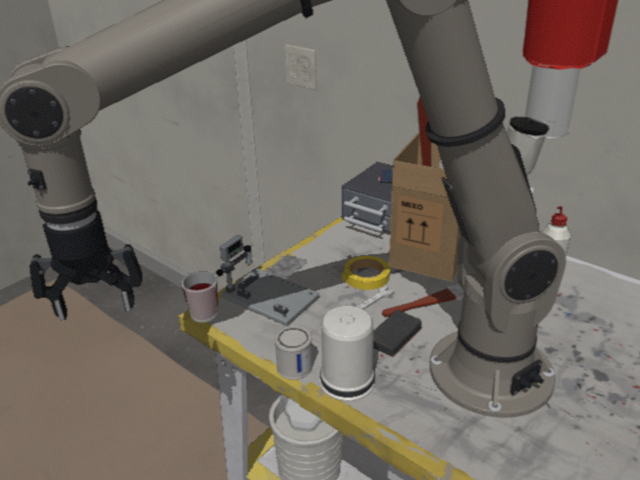

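View pics/t0.png

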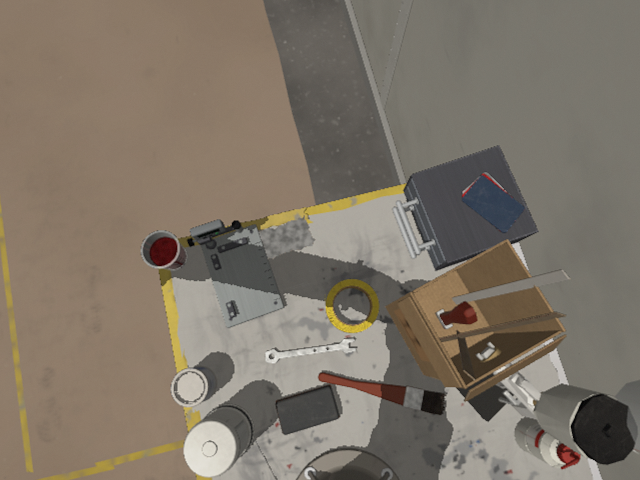

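The scene picture shows the cabinet behind the carton and the stage beside the cup. In the top picture the cabinet is at (470,207) with its handles at (413,228), facing left. The stage is at (240,275), the tape at (353,305) and the cup at (163,250). I'll enlarge the stage and cabinet.

Run:
```python
import cv2, numpy as np
a=cv2.imread('pics/t0.png')
A=cv2.resize(a[205:340,180:300],None,fx=4.4,fy=4.4,interpolation=3)
B=cv2.resize(a[140:275,380:550],None,fx=4.4,fy=4.4,interpolation=3)
cv2.imwrite('pics/c1.png',A);cv2.imwrite('pics/c2.png',B)
```

```text
(no output)
```

View pics/c1.png

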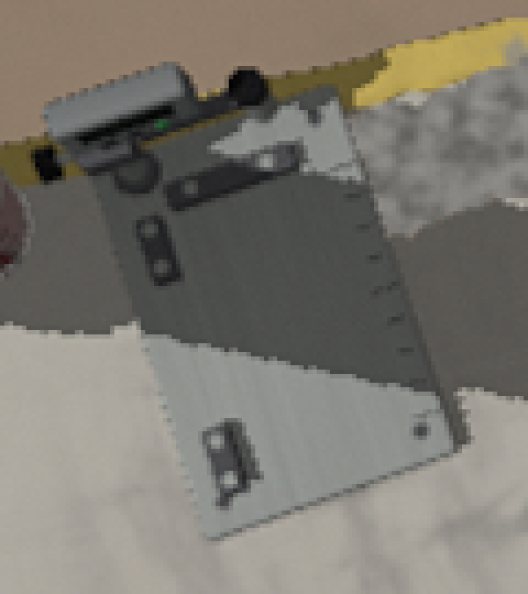

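View pics/c2.png

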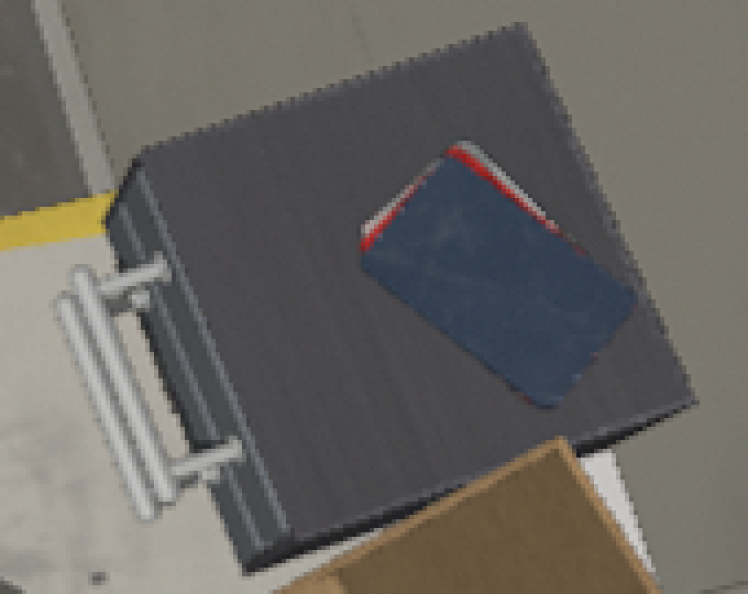

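The stage crop shows base corners at (208,540), (455,448) and (335,85). The end stop's face runs (175,212)–(303,167). The cabinet crop shows top corners at (145,147), (290,540), (525,22) and (693,403), and the upper handle bar runs (85,270)–(165,497).

```bash
cat >> h.py <<'E'
from scipy.optimize import least_squares
def fit(f,uv,loc,x0):
    loc=np.array(loc,float)/1000
    def tw(p): c,s=np.cos(p[2]),np.sin(p[2]); return np.c_[p[0]+c*loc[:,0]-s*loc[:,1],p[1]+s*loc[:,0]+c*loc[:,1],loc[:,2]]
    r=least_squares(lambda p:(w2p(f,tw(p))-uv).ravel(),x0); print(f,'pose',np.round(r.x,4),'deg',np.degrees(r.x[2]).round(2),'res',r.fun.round(1)); return r.x
E
python3 - <<'E'
from h import *
A=lambda l:np.array(l)/4.4+[180,205]-.4
B=lambda l:np.array(l)/4.4+[380,140]-.4
fit('t0',A([(208,540),(455,448),(175,212),(303,167),(335,85)]),[(-80,61,16),(-80,-57,16),(65,30,16),(65,-30,16),(100,-57,16)],[.45,.2,.2])
c=fit('t0',B([(145,147),(290,540),(525,22),(693,403)]),[(-90,90,102),(-90,-90,102),(90,90,102),(90,-90,102)],[.5,-.25,-1.4])
h=p2w('t0',B([(85,270),(165,497)]),.08); print('handle',h,h.mean(0),np.degrees(np.arctan2(*(h[0]-h[1])[1::-1])))
C,S=np.cos(c[2]),np.sin(c[2]); print('handle cab', (h.mean(0)[:2]-c[:2])@np.array([[C,-S],[S,C]]))
print(p2w('t0',B([(290,540),(145,147)]),.102)[:,:2], p2w('t0',[(163,250),(353,305)],[.08,.024]))
E
```

```text
t0 pose [0.4236 0.2059 0.355 ] deg 20.34 res [-0.7  0.1  0.9  0.4  0.2  0.1 -0.3  0.5 -0.1 -1.1]
t0 pose [ 0.5603 -0.2286 -1.2395] deg -71.02 res [-1.6 -0.4  0.5 -0.2  0.5 -0.   0.6  0.6]
handle [[ 0.5669664  -0.09399187  0.08      ]
 [ 0.46721473 -0.12561539  0.08      ]] [ 0.51709057 -0.10980363  0.08      ] 17.589783933262925
handle cab [-0.12635611 -0.00224644]
[[ 0.44562695 -0.17179175]
 [ 0.61529305 -0.11714258]] [[ 0.46616229  0.3478497   0.08      ]
 [ 0.3729883  -0.00981195  0.024     ]]
```

Run:
```python
from h import *
print(p2w('t0',[(388,305),(508,240),(466,397),(565,335)],.25)[:,:2])
print(p2w('t0',[(568,275),(455,300),(450,315),(560,305)],.34)[:,:2])
a=np.radians(-72.); u=-np.array([np.cos(a),np.sin(a)]); print('pull',u)
o=st(); R=np.array(o['orientation'])
t=np.array([.517,-.11,.36]); print('to above handle, tool axes mm',R.T@(t-o['tcp_pos'])*1000)
```

```text
[[ 0.35620682 -0.04586504]
 [ 0.45508266 -0.22694868]
 [ 0.23004344 -0.1523993 ]
 [ 0.31665175 -0.29862718]]
[[ 0.39008389 -0.26334407]
 [ 0.35650925 -0.11777858]
 [ 0.33770532 -0.11062904]
 [ 0.35188935 -0.24953796]]
pull [-0.30901699  0.95105652]
0.1 [0.2678 0.592  0.4038] F [-0.   0.5 -0.6] w 0.0854
[[-0.911, 0.412, -0.001], [0.412, 0.911, -0.002], [-0.0, -0.002, -1.0]] [-71.3  22.9   2.6  88.1  -1.1  69.2  -2.9]
to above handle, tool axes mm [-516.36926448 -536.84161294   44.7868313 ]
```

```bash
python3 -m jog '[[-10,-10,1,0,30],[-20,-20,2,0,30],[-25,-26,2,0,30],[-25,-26,2,0,30],[-25,-26,2,0,30],[-25,-26,2,0,30],[-25,-26,2,0,30],[-20,-20,2,0,30],[0,0,0,0,30]]' 30; python3 -c "
from h import *
st()"
```

```text
time: 0.85
tcp_pos: [0.3559, 0.3496, 0.389]
orientation: [[-0.907, 0.421, -0.0], [0.421, 0.907, -0.005], [-0.002, -0.004, -1.0]]
force: [0.9, 0.3, 0.1]
gripper_width: 0.0305
0.85 [0.3559 0.3496 0.389 ] F [0.9 0.3 0.1] w 0.0305
[[-0.907, 0.421, -0.0], [0.421, 0.907, -0.005], [-0.002, -0.004, -1.0]] [-57.3   8.2   8.7 109.5  -1.2  62.6  17. ]
```

```bash
python3 -m jog '[[0,-10,0,-0.107,30],[0,-10,0,-0.107,30],[0,-10,0,-0.107,30],[0,-10,0,-0.107,30],[0,-10,0,-0.107,30],[0,-10,0,-0.107,30],[0,-10,0,-0.107,30],[0,-20,0,0,30],[0,-35,5,0,30],[0,-35,5,0,30],[0,-35,5,0,30],[0,-35,5,0,30],[0,-35,5,0,30],[0,-35,5,0,30],[0,-35,5,0,30],[0,-35,5,0,30],[0,-35,5,0,30],[0,-35,0,0,30],[0,-15,0,0,30],[0,0,0,0,30]]'; python3 -c "
from h import *
o=st(); R=np.array(o['orientation']); print(R.T@(np.array([.517,-.110,.28])-o['tcp_pos'])*1000)"
```

```text
time: 2.52
tcp_pos: [0.4694, -0.0805, 0.3447]
orientation: [[-0.95, -0.312, 0.001], [-0.312, 0.95, -0.002], [0.0, -0.003, -1.0]]
force: [-0.6, -0.1, 0.4]
gripper_width: 0.0297
2.5167 [ 0.4694 -0.0805  0.3447] F [-0.6 -0.1  0.4] w 0.0297
[[-0.95, -0.312, 0.001], [-0.312, 0.95, -0.002], [0.0, -0.003, -1.0]] [-23.5   9.5  31.1 115.8  -5.7  56.1 118.7]
[-36.04956918 -42.74192324  64.83600075]
```

```bash
python3 -m jog '[[-12,-14,5,0,30],[-12,-14,10,0,30],[-12,-14,10,0,30],[0,0,10,0,30],[0,0,10,0,30],[0,0,0,0,30],[0,0,0,0,30]]'
python3 - <<'E'
from h import *
o=st(); R=np.array(o['orientation']); print(R.T@(np.array([.517,-.110,.238])-o['tcp_pos'])*1000)
a=snap('scene','s1.png')['image']; b=snap('top','t1.png')['image']
A=cv2.resize(a[130:270,320:470],(600,560),interpolation=3); 
cv2.imwrite('pics/c3.png',A)
E
```

```text
time: 3.1
tcp_pos: [0.5152, -0.104, 0.2989]
orientation: [[-0.948, -0.32, -0.003], [-0.32, 0.948, 0.001], [0.002, 0.002, -1.0]]
force: [-0.2, 0.1, -0.6]
gripper_width: 0.03
3.1 [ 0.5152 -0.104   0.2989] F [-0.2  0.1 -0.6] w 0.03
[[-0.948, -0.32, -0.003], [-0.32, 0.948, 0.001], [0.002, 0.002, -1.0]] [-18.4  18.8  30.3 112.2 -11.9  52.2 126.6]
[ 0.10337692 -6.33509903 60.84216416]
{'K': array([[615.07199221,   0.        , 319.04247863],
       [  0.        , 615.07199221, 235.49439082],
       [  0.        ,   0.        ,   1.        ]]), 'cam_to_world': array([[-0.56914815,  0.41396116, -0.71042701, -0.52093996],
       [-0.82188832, -0.31150887,  0.47692956,  0.71982359],
       [-0.023874  ,  0.85533524,  0.51752454,  0.80513002],
       [ 0.        ,  0.        ,  0.        ,  1.        ]])}
{'K': array([[461.58154173,   0.        , 322.09898426],
       [  0.        , 461.58154173, 242.82011106],
       [  0.        ,   0.        ,   1.        ]]), 'cam_to_world': array([[ 1.25156969e-02,  9.77955305e-01, -2.08438911e-01,
         3.03611749e-01],
       [-9.99921634e-01,  1.21804504e-02, -2.89187852e-03,
         4.89649657e-02],
       [-2.89248133e-04,  2.08458770e-01,  9.78031113e-01,
         9.24253429e-01],
       [ 0.00000000e+00,  0.00000000e+00,  0.00000000e+00,
         1.00000000e+00]])}
```

View pics/c3.png

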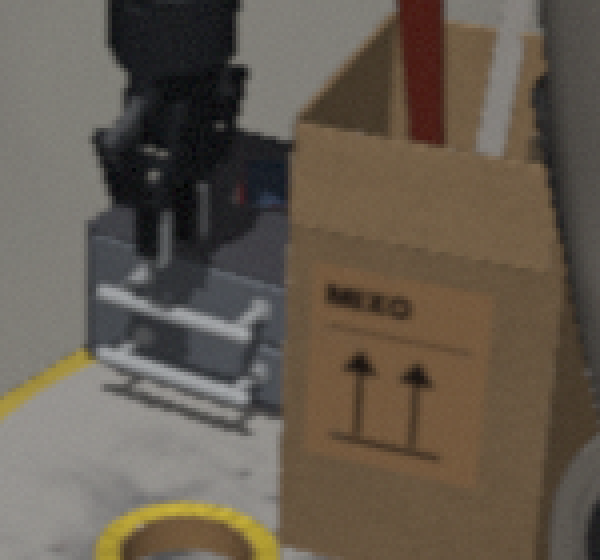

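The gripper is above the handle and clear of the carton. The upper bar runs about (345,202.5)–(382,212.5) in the scene picture. I'll cross-check that against the handle position measured from the top camera.

Run:
```python
from h import *
h=p2w('s1',[(345,202.5),(382,212.5)],.08); print(h,h.mean(0))
```

```text
[[ 0.56620267 -0.09072406  0.08      ]
 [ 0.47114711 -0.13118176  0.08      ]] [ 0.51867489 -0.11095291  0.08      ]
```

```bash
python3 -m jog '[[0,-3,15,0,30],[0,-3,15,0,30],[0,0,12,0,30],[0,0,10,0,30],[0,0,5,0,30],[0,0,3,0,30],[0,0,0,0,30]]'
```

```text
time: 3.78
tcp_pos: [0.518, -0.1106, 0.2393]
orientation: [[-0.948, -0.319, -0.001], [-0.319, 0.948, 0.0], [0.001, 0.0, -1.0]]
force: [0.4, 0.3, -1.0]
gripper_width: 0.0298
```

Both cameras agree to 2 mm. Next I close on the bar and pull gently.

```bash
python3 -m jog '[[0,0,1,0,10],[0,0,0,0,5],[0,0,0,0,5],[0,0,0,0,5],[0,0,0,0,5],[0,0,0,0,5]]' 40;  python3 -m jog '[[0,3,0,0,5],[0,6,0,0,5],[0,8,0,0,5],[0,8,0,0,5],[0,8,0,0,5],[0,8,0,0,5]]'
```

```text
time: 4.28
tcp_pos: [0.518, -0.1087, 0.2391]
orientation: [[-0.947, -0.321, -0.002], [-0.321, 0.947, 0.004], [0.0, 0.004, -1.0]]
force: [-2.6, 5.0, 3.0]
gripper_width: 0.0095
time: 4.78
tcp_pos: [0.5046, -0.0716, 0.2391]
orientation: [[-0.948, -0.319, -0.0], [-0.319, 0.948, -0.0], [0.0, -0.0, -1.0]]
force: [-2.4, -2.2, 5.7]
gripper_width: 0.0094
```

```bash
python3 -m jog '[[0,10,0,0,5],[0,10,0,0,5],[0,10,0,0,5],[0,10,0,0,5],[0,10,0,0,5],[0,10,0,0,5],[0,10,0,0,5],[0,10,0,0,5],[0,10,0,0,5],[0,8,0,0,5],[0,6,0,0,5],[0,4,0,0,5],[0,0,0,0,5]]'; python3 -m jog '[[0,3,0,0,5],[0,3,0,0,5],[0,2,0,0,5],[0,2,0,0,5],[0,0,0,0,5]]'
```

```text
time: 5.87
tcp_pos: [0.4684, 0.0313, 0.239]
orientation: [[-0.947, -0.32, -0.007], [-0.32, 0.947, 0.001], [0.006, 0.003, -1.0]]
force: [-7.8, -2.1, 15.1]
gripper_width: 0.0093
time: 6.28
tcp_pos: [0.4658, 0.0383, 0.239]
orientation: [[-0.948, -0.318, -0.005], [-0.318, 0.948, -0.002], [0.005, -0.001, -1.0]]
force: [-6.2, -7.3, 13.3]
gripper_width: 0.0096
```

```bash
python3 -m jog '[[0,0,0,0,32],[0,0,0,0,32],[0,0,0,0,32],[0,0,-10,0,32],[0,0,-20,0,32],[0,0,-30,0,50],[0,20,-30,0,85],[0,35,-20,0,85],[0,35,0,0,85],[0,35,0,0,85],[0,35,0,0,85],[0,30,0,0,85],[0,0,0,0,85]]'
python3 - <<'E'
from h import *
b=vision.snapshot('top'); a=b['image']; cv2.imwrite('pics/t2.png',a); np.savez('pics/t2',K=b['K'],T=b['cam_to_world'])
cv2.imwrite('pics/c4.png',cv2.resize(a[140:290,330:480],(600,600),interpolation=3))
E
```

```text
time: 7.37
tcp_pos: [0.4044, 0.2266, 0.3495]
orientation: [[-0.945, -0.328, 0.0], [-0.328, 0.945, 0.004], [-0.001, 0.004, -1.0]]
force: [-0.1, -0.0, 0.9]
gripper_width: 0.085
```

View pics/c4.png

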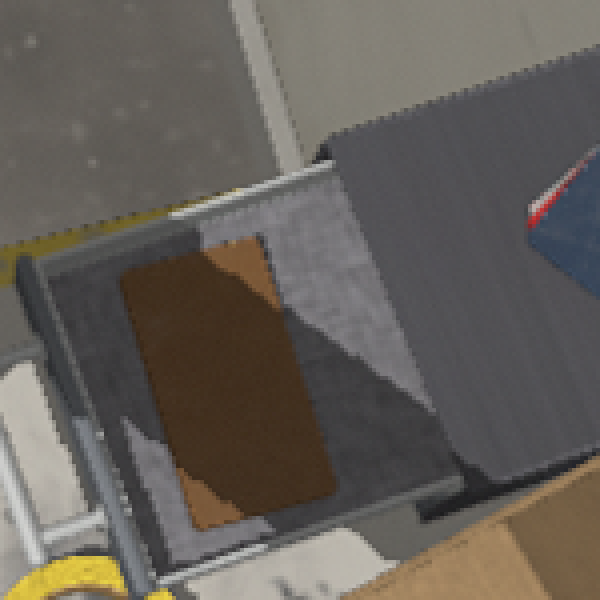

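The drawer is fully open. The plate's top corners in the crop are at (121,275), (263,234), (335,491) and (198,531).

Run:
```python
from h import *
B=lambda l:np.array(l)/4+[330,140]-.4
p=fit('t2',B([(121,275),(263,234),(335,491),(198,531)]),[(-35,65,72),(35,65,72),(35,-65,72),(-35,-65,72)],[.5,-.07,-1.25])
print(p2w('t2',B([(45,265),(155,575),(330,140),(480,478)]),[.089,.089,.102,.102])[:,:2])
o=st(); R=np.array(o['orientation']); print(R.T@(np.array([p[0],p[1],.235])-o['tcp_pos'])*1000)
print('tooly ang',np.degrees(np.arctan2(R[1,1],R[0,1])),'want',np.degrees(p[2])+180)
```

```text
t2 pose [ 0.5023 -0.0709 -1.3013] deg -74.56 res [-0.1 -1.  -0.6  0.4  1.2  0.5 -0.5 -0. ]
[[ 0.55320788  0.01703281]
 [ 0.40741199 -0.03349956]
 [ 0.61212025 -0.11619837]
 [ 0.45163438 -0.17944101]]
7.4167 [0.4055 0.2235 0.3493] F [ 0.7 -0.9  1. ] w 0.0848
[[-0.946, -0.325, 0.0], [-0.325, 0.946, 0.001], [-0.001, 0.001, -1.0]] [-53.8   7.   21.3 116.9  -3.1  56.5  78.1]
[   4.3863589  -310.03193575  113.92913754]
tooly ang 108.99304151151458 want 105.43831325827769
```

```bash
python3 -m jog '[[0,-20,0,0.062,85.4],[0,-35,0,0,85.4],[0,-35,5,0,85.4],[0,-35,10,0,85.4],[0,-35,10,0,85.4],[0,-35,10,0,85.4],[0,-35,10,0,85.4],[0,-30,5,0,85.4],[0,-25,0,0,85.4],[0,-15,0,0,85.4],[0,0,0,0,85.4],[0,0,0,0,85.4]]'
python3 - <<'E'
from h import *
o=st(); R=np.array(o['orientation']); print(R.T@(np.array([.5023,-.0709,.238])-o['tcp_pos'])*1000)
print('tooly ang',np.degrees(np.arctan2(R[1,1],R[0,1])))
E
```

```text
time: 8.42
tcp_pos: [0.4854, -0.0719, 0.299]
orientation: [[-0.967, -0.253, -0.0], [-0.253, 0.967, -0.0], [0.0, -0.0, -1.0]]
force: [-0.5, 0.2, 0.5]
gripper_width: 0.0852
8.4167 [ 0.4854 -0.0719  0.299 ] F [-0.5  0.2  0.5] w 0.0852
[[-0.967, -0.253, -0.0], [-0.253, 0.967, -0.0], [0.0, -0.0, -1.0]] [-25.7  15.5  33.9 116.8 -11.   50.8 119. ]
[-16.65825756  -3.26894666  60.95244808]
tooly ang 104.68160109007323
```

```bash
python3 -m jog '[[-8,-3,0,-0.01,85.4],[-8,0,5,0,85.4],[0,0,12,0,85.4],[0,0,12,0,85.4],[0,0,12,0,85.4],[0,0,10,0,85.4],[0,0,6,0,85.4],[0,0,3,0,85.4],[0,0,0,0,85.4]]'
python3 - <<'E'
from h import *
o=st(); R=np.array(o['orientation']); print(R.T@(np.array([.5023,-.0709,.238])-o['tcp_pos'])*1000)
a=vision.snapshot('scene')['image']; a2=vision.snapshot('top')['image']
cv2.imwrite('pics/c5.png',np.hstack([cv2.resize(a[150:270,330:430],(400,480),interpolation=3),cv2.resize(a2[150:300,340:465],(400,480),interpolation=3)]))
E
```

```text
time: 9.17
tcp_pos: [0.5021, -0.0677, 0.2381]
orientation: [[-0.963, -0.27, -0.001], [-0.27, 0.963, 0.0], [0.001, 0.0, -1.0]]
force: [0.1, 0.5, 0.7]
gripper_width: 0.0855
9.1667 [ 0.5021 -0.0677  0.2381] F [0.1 0.5 0.7] w 0.0855
[[-0.963, -0.27, -0.001], [-0.27, 0.963, 0.0], [0.001, 0.0, -1.0]] [-22.5  22.6  30.7 117.4 -16.4  44.2 123.8]
[ 0.6956775  -3.1391487   0.06731189]
```

View pics/c5.png

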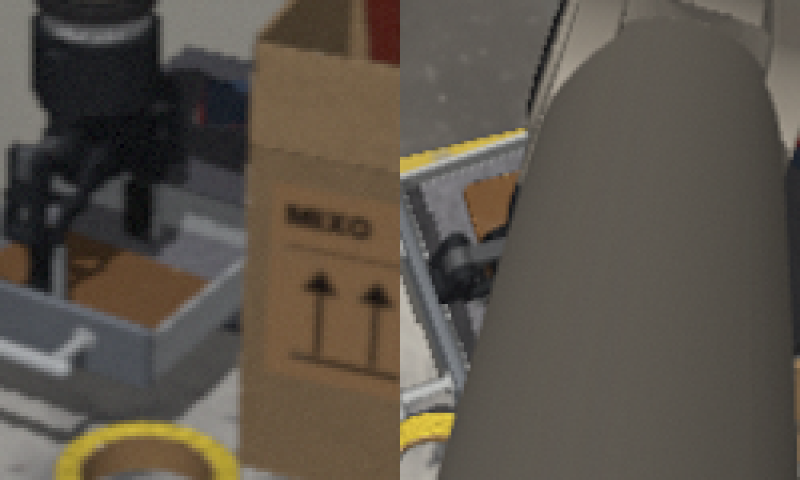

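The fingers straddle the plate and sit clear of the front panel and the carton. I correct by −3 mm in y and feel my way down.

```bash
python3 -m jog '[[0,-3,2,0,85.4],[0,0,2,0,85.4],[0,0,2,0,85.4],[0,0,0,0,85.4]]';python3 -m jog '[[0,0,2,0,85.4],[0,0,0,0,85.4]]';python3 -m jog '[[0,0,1,0,85.4],[0,0,0,0,85.4]]'
```

```text
time: 9.6
tcp_pos: [0.5028, -0.071, 0.2325]
orientation: [[-0.963, -0.269, -0.0], [-0.269, 0.963, 0.0], [0.0, 0.0, -1.0]]
force: [0.2, -0.2, -0.0]
gripper_width: 0.0853
time: 9.77
tcp_pos: [0.5028, -0.0709, 0.2304]
orientation: [[-0.963, -0.269, -0.0], [-0.269, 0.963, 0.0], [0.0, 0.0, -1.0]]
force: [-0.6, -0.1, 0.2]
gripper_width: 0.0853
time: 9.93
tcp_pos: [0.5029, -0.0709, 0.2295]
orientation: [[-0.963, -0.269, -0.0], [-0.269, 0.963, 0.0], [0.0, 0.0, -1.0]]
force: [1.0, 0.6, 0.1]
gripper_width: 0.0853
```

```bash
python3 -m jog '[[0,0,0,0,76],[0,0,0,0,72],[0,0,0,0,66],[0,0,0,0,64],[0,0,0,0,62],[0,0,0,0,62],[0,0,0,0,62]]' 40
```

```text
time: 10.52
tcp_pos: [0.5031, -0.0711, 0.2301]
orientation: [[-0.963, -0.269, 0.001], [-0.269, 0.963, 0.0], [-0.001, 0.0, -1.0]]
force: [-1.7, 0.2, 4.7]
gripper_width: 0.0684
```

```bash
python3 -m jog '[[0,0,-3,0,62],[0,0,-6,0,62],[0,0,-10,0,62],[0,0,-15,0,62],[0,0,-15,0,62],[0,0,-10,0,62],[0,0,0,0,62]]'
python3 - <<'E'
from h import *
o=st(); R=np.array(o['orientation']); a=np.radians(20.34)
t=np.array([.4236,.2059])+np.array([[np.cos(a),-np.sin(a)],[np.sin(a),np.cos(a)]])@[-.012,-.009]
d=np.radians(110.34)-np.arctan2(R[1,1],R[0,1]); print('turn',-d)
c,s=np.cos(d),np.sin(d); R2=np.array([[c,-s,0],[s,c,0],[0,0,1]])@R
print(R2.T@(np.array([*t,.25])-o['tcp_pos'])*1000, t)
E
```

```text
time: 11.1
tcp_pos: [0.504, -0.0713, 0.2912]
orientation: [[-0.963, -0.269, 0.005], [-0.269, 0.963, 0.0], [-0.005, -0.001, -1.0]]
force: [-0.6, 0.7, 0.1]
gripper_width: 0.0685
11.1 [ 0.504  -0.0713  0.2912] F [-0.6  0.7  0.1] w 0.0685
[[-0.963, -0.269, 0.005], [-0.269, 0.963, 0.0], [-0.005, -0.001, -1.0]] [-24.5  18.   33.1 114.9 -12.8  50.3 121. ]
turn -0.08278284651180501
[ -8.79518806 278.8737514   40.9814414 ] [0.41547656 0.1932901 ]
```

```bash
python3 -m jog '[[0,10,0,-0.02,62],[0,20,0,-0.03,62],[0,27,0,-0.033,62],[-1,30,0,0,62],[-1,32,0,0,62],[-1,32,0,0,62],[-1,32,0,0,62],[-1,32,5,0,62],[-1,27,10,0,62],[-1,20,10,0,62],[-1,12,10,0,62],[0,5,5,0,62],[0,0,0,0,62],[0,0,0,0,62]]'
python3 - <<'E'
from h import *
o=st(); R=np.array(o['orientation']);print('ang',np.degrees(np.arctan2(R[1,1],R[0,1]))); print(R.T@(np.array([.4155,.1933,.195])-o['tcp_pos'])*1000)
b=vision.snapshot('scene'); a=b['image']; cv2.imwrite('pics/s3.png',a);np.savez('pics/s3',K=b['K'],T=b['cam_to_world'])
cv2.imwrite('pics/c6.png',cv2.resize(a[190:340,170:330],(800,750)[:2],interpolation=3)[:600])
E
```

```text
time: 12.27
tcp_pos: [0.4163, 0.1933, 0.2483]
orientation: [[-0.938, -0.347, -0.001], [-0.347, 0.938, -0.001], [0.001, -0.001, -1.0]]
force: [-0.3, -0.1, -0.2]
gripper_width: 0.0686
12.2667 [0.4163 0.1933 0.2483] F [-0.3 -0.1 -0.2] w 0.0686
[[-0.938, -0.347, -0.001], [-0.347, 0.938, -0.001], [0.001, -0.001, -1.0]] [-51.1  15.9  24.  122.9  -9.4  42.9  89.2]
ang 110.29866054403723
[ 0.70188513  0.32999438 53.28240239]
```

View pics/c6.png

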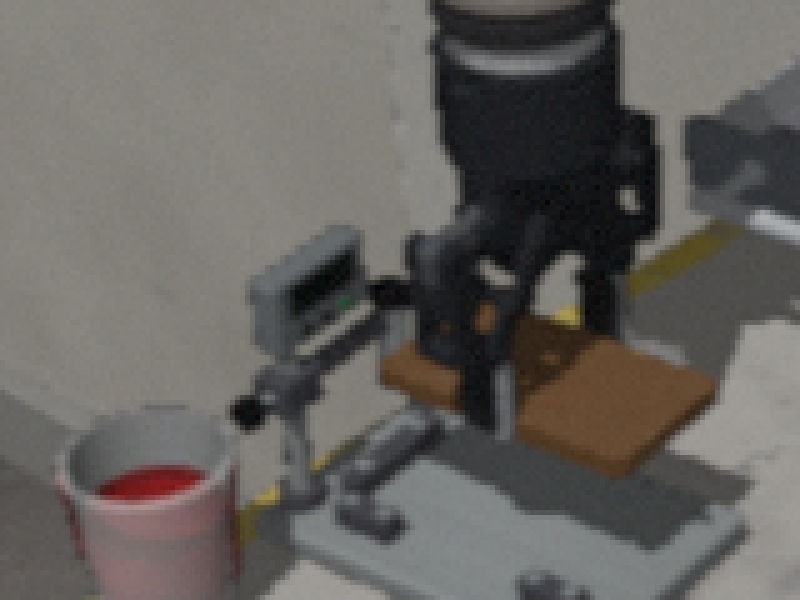

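```bash
python3 -m jog '[[0,0,10,0,62],[0,0,15,0,62],[0,0,15,0,62],[0,0,12,0,62],[0,0,5,0,62],[0,0,2,0,62],[0,0,0,0,62]]'; python3 -m jog '[[0,0,2,0,62],[0,0,1,0,62],[0,0,0,0,62]]'; python3 -m jog '[[0,0,1,0,62],[0,0,0,0,62]]'
```

```text
time: 12.9
tcp_pos: [0.4165, 0.1937, 0.1895]
orientation: [[-0.938, -0.347, -0.0], [-0.347, 0.938, -0.0], [0.0, -0.0, -1.0]]
force: [0.2, 1.3, -0.7]
gripper_width: 0.0688
time: 13.15
tcp_pos: [0.4164, 0.1944, 0.187]
orientation: [[-0.938, -0.348, 0.001], [-0.348, 0.938, 0.001], [-0.001, 0.0, -1.0]]
force: [-0.3, 0.3, -0.8]
gripper_width: 0.0687
time: 13.32
tcp_pos: [0.4162, 0.1944, 0.1859]
orientation: [[-0.937, -0.348, 0.0], [-0.348, 0.937, 0.0], [-0.0, 0.0, -1.0]]
force: [0.1, 0.1, -0.9]
gripper_width: 0.0684
```

```bash
python3 -m jog '[[0,0,1,0,62],[0,0,0,0,62]]'; python3 -m jog '[[0,0,1,0,62],[0,0,0,0,62]]'; python3 -m jog '[[0,0,1,0,62],[0,0,0,0,62]]'
```

```text
time: 13.48
tcp_pos: [0.4162, 0.1944, 0.1847]
orientation: [[-0.938, -0.348, 0.0], [-0.348, 0.938, 0.0], [-0.0, 0.0, -1.0]]
force: [0.4, -0.6, -0.1]
gripper_width: 0.0687
time: 13.65
tcp_pos: [0.4164, 0.1944, 0.1841]
orientation: [[-0.938, -0.348, -0.0], [-0.348, 0.938, 0.0], [0.0, 0.0, -1.0]]
force: [-1.0, -0.5, 5.1]
gripper_width: 0.0684
time: 13.82
tcp_pos: [0.4165, 0.1943, 0.1841]
orientation: [[-0.938, -0.348, -0.001], [-0.348, 0.938, 0.001], [0.001, 0.001, -1.0]]
force: [-4.8, -1.5, 17.3]
gripper_width: 0.0682
```

```bash
python3 -m jog '[[-2,0,-1,0,62],[-2,0,0,0,62],[-2,0,0,0,62],[0,0,0,0,62]]'; python3 -m jog '[[-2,0,0,0,62],[-1,0,0,0,62],[0,0,0,0,62]]'; python3 -m jog '[[0,2,0,0,62],[0,2,0,0,62],[0,0,0,0,62]]'
```

```text
time: 14.15
tcp_pos: [0.4222, 0.1965, 0.1841]
orientation: [[-0.938, -0.348, -0.0], [-0.348, 0.938, 0.0], [0.0, 0.0, -1.0]]
force: [-2.5, -0.9, 7.7]
gripper_width: 0.0686
time: 14.4
tcp_pos: [0.4248, 0.1975, 0.1841]
orientation: [[-0.938, -0.348, -0.001], [-0.348, 0.938, 0.0], [0.001, 0.0, -1.0]]
force: [-3.1, -1.1, 8.1]
gripper_width: 0.0686
time: 14.65
tcp_pos: [0.424, 0.2012, 0.1841]
orientation: [[-0.938, -0.348, 0.001], [-0.348, 0.938, 0.0], [-0.001, -0.0, -1.0]]
force: [-0.9, -0.5, 5.7]
gripper_width: 0.0689
```

```bash
python3 -m jog '[[-1,0,0,0,62],[0,0,0,0,62]]'|egrep 'pos|force'; python3 -m jog '[[-1,0,0,0,62],[0,0,0,0,62]]'|egrep 'pos|force';python3 -m jog '[[-1,0,0,0,62],[0,0,0,0,62]]'|egrep 'pos|force';python3 -m jog '[[0,1,0,0,62],[0,0,0,0,62]]'|egrep 'pos|force';python3 -m jog '[[0,1,0,0,62],[0,0,0,0,62]]'|egrep 'pos|force'
```

```text
tcp_pos: [0.4244, 0.2013, 0.1841]
force: [-2.9, -0.9, 8.6]
tcp_pos: [0.4252, 0.2017, 0.1841]
force: [-2.2, -2.0, 8.9]
tcp_pos: [0.4255, 0.2018, 0.1841]
force: [-4.3, -2.4, 12.5]
tcp_pos: [0.4254, 0.202, 0.1841]
force: [-4.2, -4.0, 11.8]
tcp_pos: [0.4253, 0.2022, 0.1841]
force: [-2.6, -6.3, 12.3]
```

```bash
python3 -m jog '[[0,1,0,0,62],[0,0,0,0,62]]'|egrep 'pos|force|ori'; python3 -m jog '[[-1,0,0,0,62],[0,0,0,0,62]]'|egrep 'pos|force';python3 -m jog '[[0,1,0,0,62],[0,0,0,0,62]]'|egrep 'pos|force'
python3 - <<'E'
from h import *
for n in('scene','top'):
    b=vision.snapshot(n); a=b['image']; cv2.imwrite(f'pics/{n}4.png',a);np.savez(f'pics/{n}4',K=b['K'],T=b['cam_to_world'])
    if n=='scene': A=cv2.resize(a[230:330,215:325],(660,600),interpolation=3)
cv2.imwrite('pics/c7.png',A)
E
```

```text
tcp_pos: [0.4251, 0.2027, 0.1841]
orientation: [[-0.938, -0.346, -0.002], [-0.346, 0.938, -0.003], [0.003, -0.002, -1.0]]
force: [-1.9, -6.9, 12.5]
tcp_pos: [0.4255, 0.2028, 0.1841]
force: [-5.0, -8.2, 15.5]
tcp_pos: [0.4253, 0.2032, 0.1841]
force: [-3.7, -10.2, 15.5]
```

View pics/c7.png

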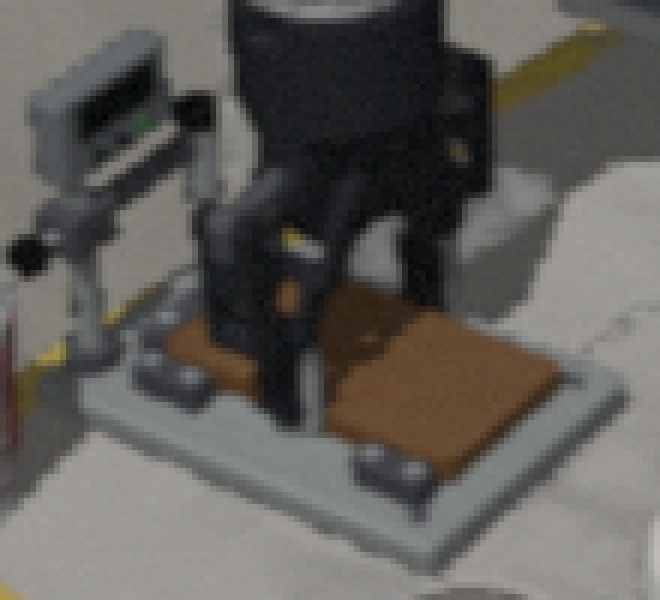

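The plate lies in the corner between the stops. In the crop its near top corner is at about (447,460) and its right one at about (562,372). I'll check these numerically against the base corners at (430,557) and (627,385).

```bash
python3 - <<'E'
from h import *
A=lambda l:np.array(l)/6+[215,230]-.4
q=np.array(p2w('scene4',A([(430,557),(627,385),(80,400),(447,460),(562,372),(165,350)]),[.016]*3+[.026]*3))
a=np.radians(20.34);C=np.array([[np.cos(a),-np.sin(a)],[np.sin(a),np.cos(a)]])
print(((q[:,:2]-[.4236,.2059])@C*1000).round(1))
L=np.array([(-80,61,16),(-80,-57,16),(100,61,16),(-65,35,26),(-65,-35,26),(65,35,26)])/1000
W=np.c_[L[:,:2]@C.T+[.4236,.2059],L[:,2]]; print(((w2p('scene4',W)-[215,230]+.4)*6).round())
o=ctrl.observe(); R=np.array(o['orientation']); print('ang',np.degrees(np.arctan2(R[1,1],R[0,1])))
E
python3 -m jog '[[-1,1,-0.6,0,62],[0,0,0,0,62]]'|egrep 'pos|force|ori'; python3 -m jog '[[-1,1,0,0,62],[0,0,0,0,62]]'|egrep 'pos|force|ori'
```

```text
[[-82.2  64.6]
 [-82.4 -50.5]
 [ 76.3  63.6]
 [-63.2  29.4]
 [-66.6 -33.3]
 [ 60.9  33.9]]
[[431. 549.]
 [632. 374.]
 [ 36. 375.]
 [441. 470.]
 [561. 368.]
 [154. 348.]]
ang 110.22378237219276
tcp_pos: [0.4252, 0.2045, 0.1841]
orientation: [[-0.938, -0.346, -0.006], [-0.346, 0.938, -0.005], [0.007, -0.003, -1.0]]
force: [-3.9, -7.8, 12.2]
tcp_pos: [0.4254, 0.2048, 0.1841]
orientation: [[-0.938, -0.345, -0.008], [-0.345, 0.938, -0.007], [0.009, -0.004, -1.0]]
force: [-6.3, -10.8, 16.1]
```

```bash
python3 -m jog '[[0,0,-0.8,0,62],[0,0,0,0,62]]'|egrep 'pos|force|ori'; python3 -m jog '[[0,1,-0.4,0,62],[0,0,0,0,62]]'|egrep 'pos|force|ori';  python3 -m jog '[[0,1,0,0,62],[0,0,0,0,62]]'|egrep 'pos|force|ori'; python3 -m jog '[[-1,0,0,0,62],[0,0,0,0,62]]'|egrep 'pos|force|ori'
```

```text
tcp_pos: [0.4248, 0.2061, 0.1841]
orientation: [[-0.938, -0.346, -0.007], [-0.346, 0.938, -0.005], [0.009, -0.002, -1.0]]
force: [-5.3, -6.6, 7.0]
tcp_pos: [0.4242, 0.2077, 0.1842]
orientation: [[-0.938, -0.347, -0.008], [-0.347, 0.938, -0.005], [0.009, -0.002, -1.0]]
force: [-4.6, -5.0, 1.6]
tcp_pos: [0.4241, 0.2081, 0.1842]
orientation: [[-0.938, -0.347, -0.007], [-0.347, 0.938, -0.006], [0.009, -0.003, -1.0]]
force: [-4.6, -6.4, 3.3]
tcp_pos: [0.4245, 0.2082, 0.1842]
orientation: [[-0.938, -0.347, -0.01], [-0.347, 0.938, -0.006], [0.011, -0.003, -1.0]]
force: [-6.9, -5.7, 5.9]
```

```bash
python3 -m jog '[[0,1,-0.3,0,62],[0,0,0,0,62]]'|egrep 'pos|force'; python3 -m jog '[[0,1,0,0,62],[0,0,0,0,62]]'|egrep 'pos|force';  python3 -m jog '[[0,1,0,0,62],[0,0,0,0,62]]'|egrep 'pos|force'; python3 -m jog '[[0,1,0,0,62],[0,0,0,0,62]]'|egrep 'pos|force|ori'
```

```text
tcp_pos: [0.4243, 0.2085, 0.1842]
force: [-4.2, -8.5, 3.6]
tcp_pos: [0.4243, 0.2087, 0.1842]
force: [-3.9, -10.5, 4.2]
tcp_pos: [0.4242, 0.2089, 0.1843]
force: [-2.9, -12.3, 4.9]
tcp_pos: [0.4241, 0.2091, 0.1843]
orientation: [[-0.938, -0.347, -0.007], [-0.347, 0.938, -0.01], [0.011, -0.007, -1.0]]
force: [-2.6, -13.5, 4.4]
```

```bash
python3 -m jog '[[-1,0,-0.3,0,62],[-1,0,0,0,62],[0,0,0,0,62]]'|egrep 'pos|force'; python3 -m jog '[[-1,0.5,-0.2,0,62],[-1,0.5,-0.2,0,62],[0,0,0,0,62],[0,0,0,0,62]]'
python3 - <<'E'
from h import *
for n in('scene','top'):
    b=vision.snapshot(n); a=b['image']; cv2.imwrite(f'pics/{n}5.png',a);np.savez(f'pics/{n}5',K=b['K'],T=b['cam_to_world'])
    if n=='scene': A=cv2.resize(a[265:330,225:325],(800,520),interpolation=3)
cv2.imwrite('pics/c8.png',A)
a=np.radians(20.34);C=np.array([[np.cos(a),-np.sin(a)],[np.sin(a),np.cos(a)]])
o=ctrl.observe(); print('F stage',np.array(o['force'])[:2]@C,'pos',(o['tcp_pos'][:2]-np.array([.4236,.2059]))@C, 'tq',o['ft_torque'])
E
```

```text
tcp_pos: [0.4248, 0.2093, 0.1843]
force: [-5.4, -15.5, 8.1]
time: 18.33
tcp_pos: [0.4253, 0.2097, 0.1842]
orientation: [[-0.938, -0.346, -0.015], [-0.346, 0.938, -0.014], [0.019, -0.008, -1.0]]
force: [-7.1, -18.2, 10.1]
gripper_width: 0.0687
F stage [-13.69149704 -14.61428544] pos [0.00293385 0.00295664] tq [-3.40089015  1.59634127  0.50518492]
```

View pics/c8.png

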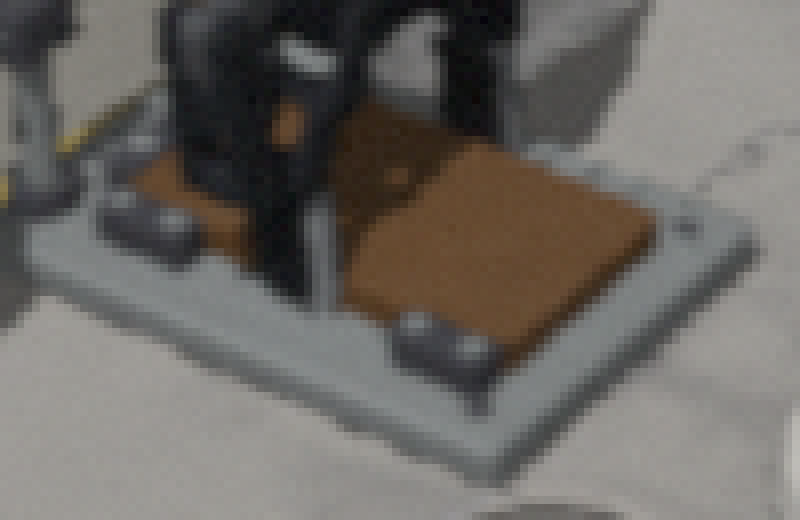

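Now the plate's near edge is flush with the block end at (497,350), and forces on both stops are about 14 N. The tool tilts 1° under the push, so I'll ease the grip a little so the plate can settle flat under the light downward press.

```bash
python3 -m jog '[[0,0,0,0,62],[0,0,0.3,0,62],[0,0,0,0,62],[0,0,0,0,62],[0,0,0,0,62],[0,0,0,0,62]]' 28;  python3 - <<'E'
from h import *
for n in('scene','top'):
    b=vision.snapshot(n); a=b['image']; cv2.imwrite(f'pics/{n}6.png',a);np.savez(f'pics/{n}6',K=b['K'],T=b['cam_to_world'])
    if n=='scene': s=a
    else: t=a
cv2.imwrite('pics/c9.png',np.vstack([cv2.resize(s[270:325,230:330],(600,330),interpolation=3),cv2.resize(t[120:350,130:560],(600,270),interpolation=3)]))
a=np.radians(20.34);C=np.array([[np.cos(a),-np.sin(a)],[np.sin(a),np.cos(a)]])
o=st(); print('F stage',np.array(o['force'])[:2]@C,'pos',(o['tcp_pos'][:2]-np.array([.4236,.2059]))@C, 'tq',o['ft_torque'])
E
```

```text
time: 18.93
tcp_pos: [0.4254, 0.2097, 0.1842]
orientation: [[-0.938, -0.346, -0.015], [-0.346, 0.938, -0.014], [0.019, -0.008, -1.0]]
force: [-9.2, -18.3, 11.9]
gripper_width: 0.0689
19.0333 [0.4253 0.2097 0.1842] F [ -8.9 -19.3  13. ] w 0.0686
[[-0.938, -0.346, -0.015], [-0.346, 0.938, -0.014], [0.019, -0.008, -1.0]] [-49.2  24.3  21.1 122.7 -14.   36.4  91.9]
F stage [-15.06088007 -14.97194727] pos [0.00294272 0.00294073] tq [-3.47488207  1.81790202  0.47003716]
```

View pics/c9.png

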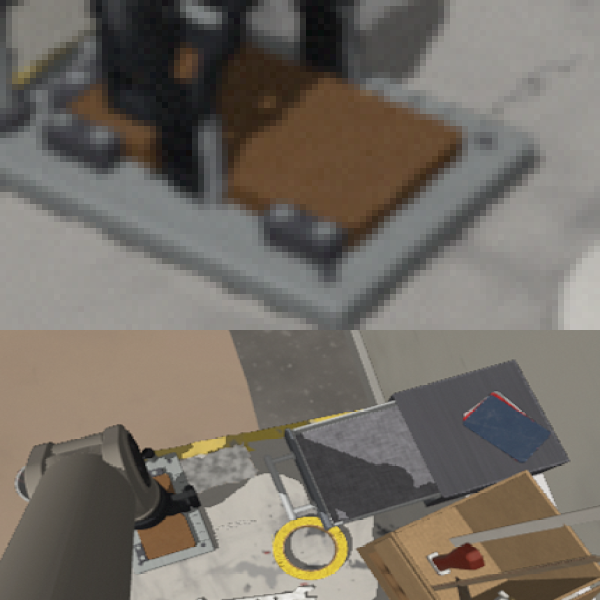

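```bash
python3 -c "
from h import *
print(ctrl.finish_job()); st()"
```

```text
the job is handed in; nothing more can be done
None
the job is handed in; nothing more can be done
```

I opened the top drawer to its end stop and lifted out the plate. I laid it on the gauge stage and pushed it into the corner. The job went in at about 19 s of the 67 s allowed, with the gripper still holding the plate against both stops.

**Last checks:**
- **Push:** the wrist force was about 15 N towards the end stop, 15 N towards the side stop and 13 N downward. The grip was set to 28 N.
- **Seating:** in the last pictures the plate's long side lies along both side blocks and its near end is level with the block end. Allowing for the tool's tilt, the pads came out about 0 mm (end-stop direction) and 1.5 mm (side-stop direction) from the seat. That is about as closely as I could measure.
- **Square:** my last yaw calculation had the gripper about 0.1° off the stage's measured direction. The orientation had barely changed at hand-in.
- **Rest of the bench:** the last top picture shows the tape, panels and carton in place and the drawer open. The cup was hidden behind the arm there, but nothing went near it.

**Less certain:**
- **False contact:** the plate first stuck a few millimetres short of the side stop because I was pressing down too hard. I eased off and it went home.
- **Flatness:** the tool tilts about 1° under the push. I eased the grip so the plate could settle flat and saw no lift, but the pictures can't rule out a lift of a millimetre or so.

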